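Hold the scanner's tilt flap up at 40 degrees with a cap seated in it

TASK

Take the round cap with the wide rim off the sloping rack, seat it rim-down and fully home in the round pocket of the closed scanner flap, and let go of it. Then grip the flap's pull tab, raise the flap until it stands at 40 degrees above level so that the scanner can see the cap, and finish while still holding it there: the flap falls shut if let go, and the cap must stay seated. Leave everything else on the bench where it is.

Things in the scene. Friction and masses are not known exactly. Their poses are not given: they have to be found in the camera images.
- cap: Grey printed cap, 30 mm high, 60 g: a round rim 56 mm wide, 5 mm thick at its lower end; above it a round flat-topped crown 40 mm wide, 25 mm high. Origin: centre of the rim-side face; z from rim to crown. Starts with its rim face flat on the sloping rack (z leans 20 degrees), in either of two places; the puck is in the other, 90 mm away centre to centre
- rack: White rack fixed to the bench, 90 mm deep, 200 mm wide; its board slopes 20 degrees, low edge at its -x (robot) side, high edge 51 mm above the bench at +x. A ledge at the low edge stands 6 mm above the slope and stops the parts sliding. Origin: centre of its underside; z up, y along its width. The slope's middle is 36 mm above the origin
- pocket (a point): Centre of the floor of the round pocket in the upper face of the flap (aluminium plate 200 x 200 x 14 mm): pocket 61 mm wide, 6 mm deep, in the middle of the plate, 100 mm from the hinge line; its floor is 73 mm above the bench when closed. Turns with the flap. z: the flap's normal (up when closed); x from the tab towards the hinge; y along the hinge
- tab (a point): Grip point of the steel pull tab, a tongue sticking out 51 mm from the middle of the flap's free edge (robot side): 30 mm wide along y, 14 mm thick. Point at mid-width and mid-thickness, 30 mm out from the edge, 230 mm from the hinge line, 72 mm above the bench when closed. Axes as for the pocket. Free space at both sides, above and below
- hinge (a point): Middle of the hinge line at the flap's far edge, 72 mm above the bench, axis along y. The base under the flap is a grey box 200 x 210 mm fixed to the bench. A thin angle scale at its +y side, an arc of 100 mm radius about the hinge, has ticks each 10 degrees and a long tick at 40 degrees
- flap (a joint): Angle of the flap in rad: 0 closed (level), growing as the tab end rises, 0.698 at 40 degrees, 1.5 at the stop. No spring, little friction, about 0.4 kg: it falls shut when let go (about 2 N at the tab lifts it)
- puck: Bystander: grey flat disc, 56 mm in diameter and 12 mm high, no crown, on the rack beside the cap. Origin: centre of its underside
- bottle: Bystander: white standing bottle, 64 mm in diameter, 170 mm high. Origin: centre of its underside
- driver: Bystander: screwdriver with a black handle, 170 mm long, lying on the bench along its x
- beaker: Bystander: standing glass beaker, about 70 mm in diameter, 90 mm high. Origin: centre of its underside
- spacer: Bystander: aluminium cylinder, 40 mm in diameter, 30 mm high, standing. Origin: centre of its underside
Not all that is in view belongs to the job. Leave any brown or red look-alike of the cap alone.

How it is judged:
On the way, in this order (a step that is already met when the one before it is completed fails the run):
1. the cap sits rim-down and fully home in the pocket of the closed flap, let go (distance between cap and pocket below 0.005 m and angle between the z axis of cap and the z axis of pocket, either way round below 0.1 rad and value of joint flap below 0.06 rad and contact force between the fingers and cap below 0.1 N), for 0.2 s.
2. the robot holds the flap up at 40 degrees (value of joint flap between 0.611 and 0.785 rad and contact force between the fingers and flap above 1 N), for 0.3 s.
At the end, for the whole second after the job is handed in: The flap stands still at 40 degrees (within 5 degrees), held in the robot's fingers (over 1 N), and the cap is still rim-down and fully home in the pocket (its rim-side centre within 5 mm of the pocket floor's centre, within 0.1 rad of square), not touched by the fingers (all of step 2 and distance between cap and pocket below 0.005 m and angle between the z axis of cap and the z axis of pocket, either way round below 0.1 rad and velocity of joint flap between -0.05 and 0.05 rad/s and contact force between the fingers and cap below 0.1 N); the arm keeps its last pose, push and grip.
It fails at once if a bystander (puck, bottle, screwdriver, beaker or spacer) is moved more than 25 mm (distance of any of puck, bottle, driver, beaker, spacer from where it was at the start of the episode above 0.025 m).
It also fails if it takes over 69 s, if anything falls off the work surface, if the arm or the gripper's body presses on something with over 40 N, if the wrist force passes 120 N, or if a joint passes its speed limit or range.

ROBOT

A 6-joint arm with a two-finger parallel gripper is mounted at the origin on the work surface. World frame = base frame: x ahead of the robot, y to its left, z up, the work surface at z = 0. Lengths are in m, angles in rad, forces in N, time in s.
With the tool pointing down it reaches from about 0.35 to 0.975 m from the base axis. Payload 4.9 kg.
Tool frame: the origin (TCP) lies at the very end of the fingers, on their centre line; the grasp point (between the pads) lies 19 mm behind it; z points along the fingers, y is the line along which they close (so a half turn about z gives the same grasp; the last joint's range is limited). The gripper opens to 85 mm and grips with 20 to 120 N. Pads are 22 mm wide; open, the fingers measure 114 mm over their backs; the gripper's body (76 mm by 85 mm) begins 54 mm behind the grasp point. The pads swing forward as they close: fully open they stand 13 mm farther back than shut.
Start: joints at [-1.444, 0.053, 1.613, -0, 1.476, -0.119], TCP at [0.152, -0.606, 0.231] pointing down, gripper open.
Joint ranges: [-3.01, 3.01], [-1.01, 2.22], [0.06, 2.58], [-1.02, 4.17], [0.09, 2.62], [-3.14, 3.14]. Speed limits (rad/s): [2.57, 2.57, 3.14, 3.14, 3.14, 3.14].

INTERFACE

Orientations are given as a unit quaternion [w, x, y, z].
In Python, from plant import manip gives the robot as it stands.
- The arm moves only by the shell command python3 -m pendant 'ROWS'. ROWS is JSON, a list of rows, each a list of 3 entries, a list of its own where there are three numbers: the opening, from 0 (shut) to 1 (fully open), then the shift along the tool's x, y, z in units of 12 cm (1.0 is 12 cm), then the turn about the tool's z in units of pi rad (1.0 is pi rad). In form: [[gripper, [dx, dy, dz], roll], ...]. A call has 1 to 10 rows; each row is the pose to reach, as a shift and turn from the pose commanded when the call began, along the tool's axes at that moment, turning the shorter way round; what a row does not reach only later rows make up. A row lasts 1/10 s, in which the tool goes at most 50 mm and 8.59 degrees, less where a joint would pass 70% of its speed; a pose out of reach is approached as far as the arm can. A call with a number of a shift or a turn outside -1 to 1 is refused whole. A call with a gripper value outside its range is refused whole. The fingers move at their own pace and stop on an object; the grip force is fixed at half the most. Time passes only in rows, so rows that repeat a pose let the fingers close. It gives the time, the measured TCP pose, the force, the opening and the grip force at its end, in the units of the state.
- manip.state(): the state, without advancing time (a new reading comes with each control period).
- manip.grab_frame(name): name is "scene" or "top" or "wrist"; returns a dict with "img" (384x512x3 uint8, red, green, blue), "fx", "fy", "cx", "cy" (pixels), "D" ([k1, k2, p1, p2, k3] as OpenCV has them; the pictures are not rectified), "eye" and "rotation" of the camera in the world; the wrist camera has in their place "tool_from_camera" (4x4, takes a point from camera to tool coordinates, whose origin is the TCP and whose axes are the flange's). Camera axes: x right, y down, z forward; pixel columns grow to the right and rows downward; lengths in m; the calibration is good to about 2 mm. A picture is of the moment at which its call begins: read the wrist's pose just before it. There is no depth.
- manip.job_done(): hands the job in; it is judged then, once.
The state is a dict: "time": time; "joint_pos": joint angles; "joint_vel": joint speeds; "joint_efforts": joint torques, N m; "tool_pos": TCP position; "tool_rot": TCP orientation; "contact_force": force on the tool from outside, world axes, zero at the start; "ft_torque": the same for the moment, N m; "gripper_width": opening from 0.0 (shut) to 1.0 (fully open); "grasp_force": force on a finger pad.
Only numpy, scipy, OpenCV 4.12 (cv2) and the standard library are available. Lean on these libraries where they do the work, as an engineer would, in place of code of your own. Each camera call takes 0.05 s, during which the arm holds its last target. There are 200 camera calls.

## Working session

There is one attempt and no reset: what is moved stays moved. The work goes in short steps, Python scripts to look and compute and a shell command to move; the robot and the scene stay as the last step left them, time stands still between calls to the robot, and variables do not carry over. Pictures are saved under pics/ and viewed, at most 10 in all, crops included, and the job is handed in when it is done.

```bash
mkdir -p pics
cat > h.py <<'E'
import numpy as np, cv2
from plant import manip
from scipy.spatial.transform import Rotation as R
def snap(name, fn):
    s=manip.state(); f=manip.grab_frame(name)
    cv2.imwrite('pics/'+fn+'.png', f['img'][:,:,::-1])
    import pickle; pickle.dump((s,f),open('pics/'+fn+'.pkl','wb'))
    return s,f
def load(fn):
    import pickle; return pickle.load(open('pics/'+fn+'.pkl','rb'))
def q2R(q): return R.from_quat([q[1],q[2],q[3],q[0]]).as_matrix()
def campose(s,f):
    if 'eye' in f:
        r=np.array(f['rotation']); 
        r = q2R(r) if r.size==4 else r
        return np.array(f['eye']),r
    T=np.array(f['tool_from_camera']); Rt=q2R(s['tool_rot'])
    return Rt@T[:3,3]+np.array(s['tool_pos']), Rt@T[:3,:3]
def K(f): return np.array([[f['fx'],0,f['cx']],[0,f['fy'],f['cy']],[0,0,1.]])
def ray(sf,uv):
    s,f=sf; e,r=campose(s,f)
    p=cv2.undistortPoints(np.array([[uv]],float),K(f),np.array(f['D'],float))[0,0]
    return e,r@np.array([p[0],p[1],1])
def atz(sf,uv,z):
    e,d=ray(sf,uv); return e+d*(z-e[2])/d[2]
def proj(sf,P):
    s,f=sf; e,r=campose(s,f)
    P=(np.atleast_2d(P)-e)@r
    return cv2.projectPoints(P,np.zeros(3),np.zeros(3),K(f),np.array(f['D'],float))[0][:,0]
E
python3 - <<'E'
from h import *
a=snap('top','top0');b=snap('scene','sc0')
print(manip.state())
for x in(a,b): print({k:v for k,v in x[1].items() if k!='img'})
I=np.hstack([a[1]['img'],b[1]['img']])[:,:,::-1]
cv2.imwrite('pics/top0b.png',cv2.resize(a[1]['img'][:,:,::-1],(800,600),interpolation=cv2.INTER_CUBIC))
cv2.imwrite('pics/sc0b.png',cv2.resize(b[1]['img'][:,:,::-1],(800,600),interpolation=cv2.INTER_CUBIC))
E
```

```text
{'time': 0.1, 'joint_pos': array([-1.44400951e+00,  5.32975198e-02,  1.61414344e+00, -2.51947712e-05,
        1.47601383e+00, -1.18961963e-01]), 'joint_vel': array([-0.00058367, -0.00134715, -0.00352182, -0.00204101, -0.00138881,
       -0.00043575]), 'joint_efforts': array([-3.06207567e-04, -3.94906318e+01, -3.71366215e+01, -1.56363872e-04,
        3.93700917e-03,  2.62681780e-06]), 'tool_pos': array([ 0.15199666, -0.6056561 ,  0.23018974]), 'tool_rot': array([-9.31007613e-04,  9.92459858e-01,  1.22566570e-01, -1.61823411e-05]), 'contact_force': array([ 0.52307625,  0.69209732, -0.56246114]), 'ft_torque': array([ 0.04101768,  0.03105454, -0.01748771]), 'grasp_force': 0.0, 'gripper_width': 0.9988144792447229}
{'fx': 392.0492971239726, 'fy': 392.0492971239726, 'cx': 258.27080743583775, 'cy': 193.48304656294167, 'D': array([0.03623909, 0.        , 0.        , 0.        , 0.        ]), 'eye': array([ 0.50373482, -0.05058229,  1.08613895]), 'rotation': array([ 0.01295961, -0.70583117,  0.70805934, -0.01692284])}
{'fx': 381.1585001607288, 'fy': 381.1585001607288, 'cx': 252.71355678680197, 'cy': 183.64715298733546, 'D': array([-0.12760289,  0.        ,  0.        ,  0.        ,  0.        ]), 'eye': array([ 1.2884431 , -0.01900418,  0.85894526]), 'rotation': array([-0.25194724,  0.65879503,  0.66046535, -0.25748244])}
```

View pics/top0b.png

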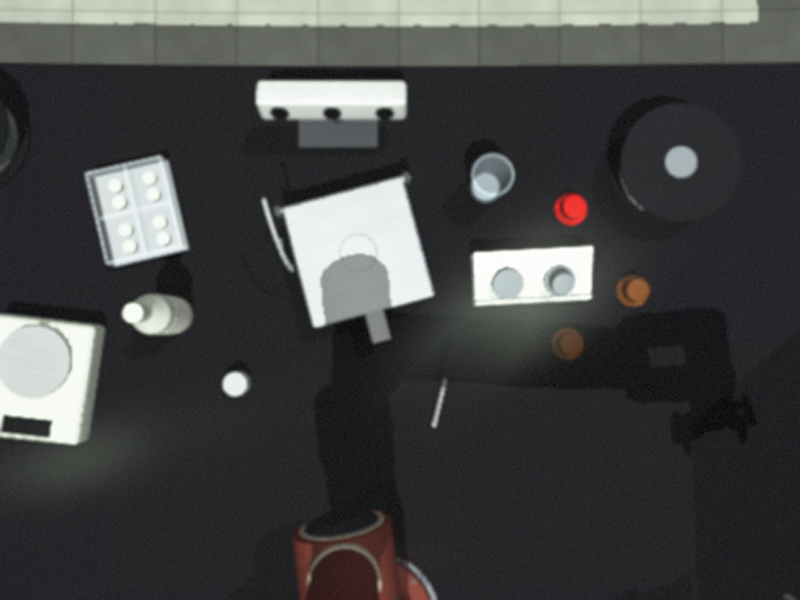

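View pics/sc0b.png

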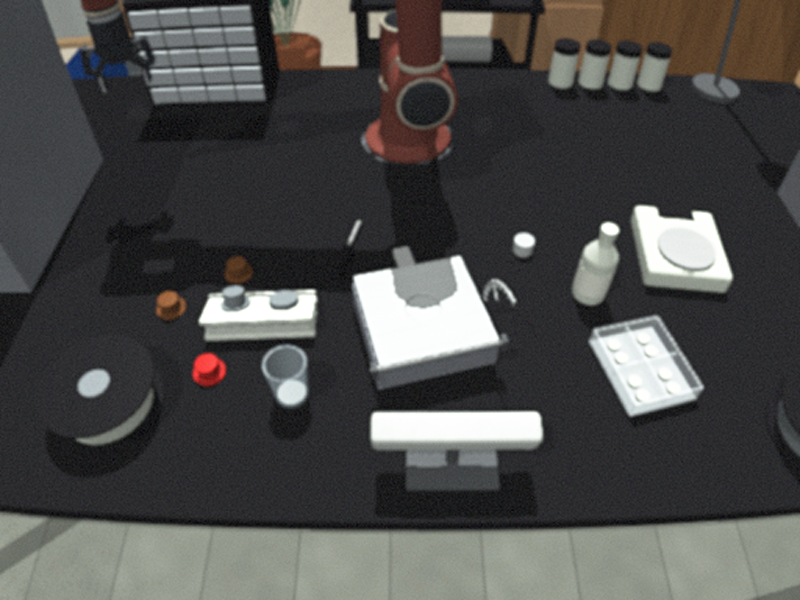

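Top view (800×600): grey cap with a crown at (560,280) on the rack; puck at (507,282) with no crown. Look-alikes are red (571,208) and brown (633,290) and (567,343); the spacer is at (235,384). I choose the grey crowned part at (560,280). The pocket is at (358,252) and the tab at (378,328). Next I check the choice in one close crop.

Run:
```python
from h import *
a=load('top0')
c=a[1]['img'][105:230,165:405,::-1]
c=np.clip(c.astype(float)*1.0,0,255).astype(np.uint8)
c=cv2.resize(c,None,fx=800/240,fy=800/240,interpolation=cv2.INTER_CUBIC)
cv2.imwrite('pics/crop1.png',c); print(c.shape)
```

```text
(417, 800, 3)
```

View pics/crop1.png

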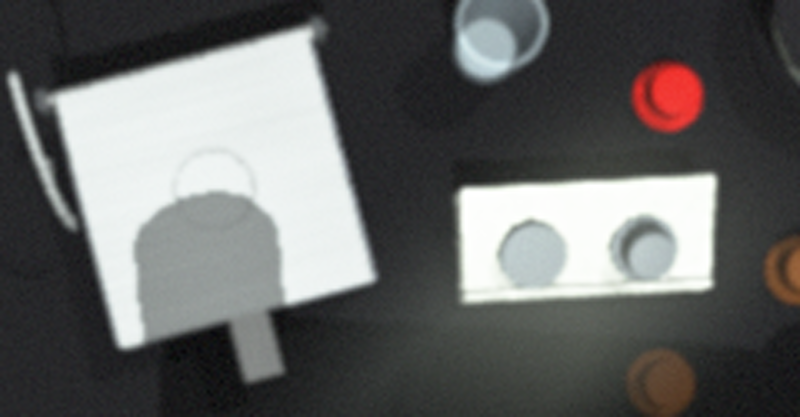

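The crop confirms it: the cap with its crown offset by perspective is at (648,250), the flat puck at (532,254), the pocket circle at (214,189) and the tab end at (265,378).

Run:
```python
from h import *
a=load('top0')
g=lambda x,y,z: atz(a,((x+.5)*.3-.5+165,(y+.5)*.3-.5+105),z)
np.set_printoptions(precision=4,suppress=True)
C=[g(*p,.079) for p in[(55,95),(315,28),(377,280),(122,350)]]
print('flap',np.array(C),np.mean(C,0))
for i in range(4):
    d=C[(i+1)%4]-C[i]; print(np.linalg.norm(d),np.degrees(np.arctan2(d[1],d[0])))
print('pocket',g(214,188,.079),'tabend',g(265,378,.079))
L=[g(460,187,.051),g(717,174,.051),g(713,289,.026),g(462,302,.026)]
print('rack',np.array(L),np.mean(L,0))
for i in range(4):
    d=L[(i+1)%4]-L[i]; print(np.linalg.norm(d),np.degrees(np.arctan2(d[1],d[0])))
print('crown',g(652,256,.065),'rim',g(643,248,.041),'puck',g(532,254,.045))
```

```text
flap [[ 0.7027  0.1421  0.079 ]
 [ 0.7548 -0.0593  0.079 ]
 [ 0.5586 -0.1065  0.079 ]
 [ 0.5053  0.09    0.079 ]] [0.6303 0.0166 0.079 ]
0.208013404290106 -75.4897101207902
0.20178888936433892 -166.47167265895524
0.20352807716846483 105.1867120125415
0.20416466483915024 14.8025235542566
pocket [0.6302 0.0193 0.079 ] tabend [ 0.4834 -0.0199  0.079 ]
rack [[ 0.634  -0.1744  0.051 ]
 [ 0.6436 -0.3784  0.051 ]
 [ 0.5533 -0.3817  0.026 ]
 [ 0.5434 -0.1783  0.026 ]] [ 0.5936 -0.2782  0.0385]
0.20422160263562256 -87.31060643100176
0.09372028904723999 -177.92969360087397
0.20361280703226467 92.79799476351418
0.09408793023167834 2.457707616993292
crown [ 0.5775 -0.3224  0.065 ] rim [ 0.5857 -0.3217  0.041 ] puck [ 0.5809 -0.2322  0.045 ]
```

```bash
python3 -m pendant '[[1,[0,0,0],0.064],[1,[0,0,0],0.064],[1,[0,0,0],0.064]]' && 
python3 -m pendant '[[1,[0.3,-0.18,0],0],[1,[0.6,-0.36,0],0],[1,[0.92,-0.55,0],0]]' && 
python3 -m pendant '[[1,[0.3,-0.18,0],0],[1,[0.6,-0.36,0],0],[1,[0.92,-0.55,0],0]]' &&
python3 -m pendant '[[1,[0.3,-0.18,0],0],[1,[0.6,-0.36,0],0],[1,[0.92,-0.55,0],0]]' &&
python3 -m pendant '[[1,[0.3,-0.18,0],0],[1,[0.6,-0.36,0],0],[1,[0.92,-0.55,0],0],[0.72,[0.92,-0.55,0.5],0],[0.72,[0.92,-0.55,0.5],0],[0.72,[0.92,-0.55,0.5],0]]'
python3 - <<'E'
from h import *
s,f=snap('wrist','w1'); print(s['tool_pos'],s['tool_rot'],s['gripper_width'],s['time'])
P=np.array([[.587,-.322,.034],[.5767,-.3225,.062],[.5853,-.322,.0387]])
print(proj((s,f),P)*1.5625)
cv2.imwrite('pics/w1b.png',cv2.resize(f['img'][:,:,::-1],(800,600),interpolation=cv2.INTER_CUBIC))
E
```

```text
time: 0.4
tool_pos: [0.152, -0.6059, 0.2306]
tool_rot: [-0.001, 1.0, 0.022, -0.0]
contact_force: [0.3, 0.4, -0.3]
gripper_width: 1.002
grasp_force: 0.0
time: 0.7
tool_pos: [0.26, -0.5345, 0.2309]
tool_rot: [-0.0, 1.0, 0.022, -0.0]
contact_force: [0.1, -0.4, -0.3]
gripper_width: 0.996
grasp_force: 0.0
time: 1.0
tool_pos: [0.3678, -0.4633, 0.2311]
tool_rot: [-0.0, 1.0, 0.023, -0.0]
contact_force: [0.3, -0.2, 0.5]
gripper_width: 0.999
grasp_force: 0.0
time: 1.3
tool_pos: [0.4752, -0.3924, 0.2311]
tool_rot: [-0.0, 1.0, 0.023, -0.0]
contact_force: [1.0, -0.6, -0.5]
gripper_width: 1.005
grasp_force: 0.0
time: 1.9
tool_pos: [0.5792, -0.3215, 0.1673]
tool_rot: [-0.002, 1.0, 0.023, -0.003]
contact_force: [-0.1, 0.5, -0.1]
gripper_width: 0.716
grasp_force: 0.0
[ 0.57921965 -0.32149077  0.16725434] [-0.00226735  0.99973662  0.02261026 -0.00321258] 0.7161825679996918 1.9
[[407.75200471 267.89587854]
 [407.97185746 301.50722696]
 [407.63525356 273.08482044]]
```

View pics/w1b.png

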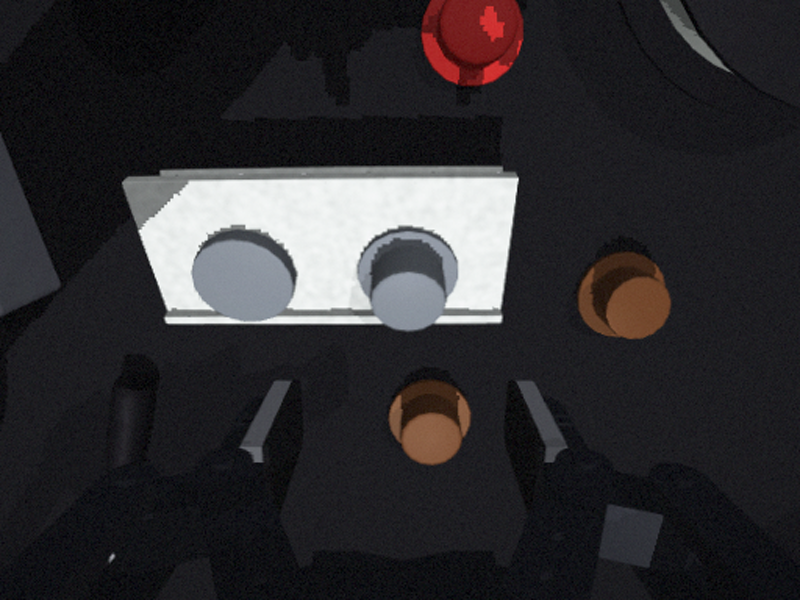

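Crown top is at (409,300) in the wrist view, against a prediction of (408,301), so the estimate holds. I descend.

```bash
python3 -m pendant '[[0.72,[0,0,0.3],0],[0.72,[0,0,0.6],0],[0.72,[0,0,0.7],0],[0.72,[0,0,0.7],0],[0.72,[0,0,0.7],0]]'
```

```text
time: 2.45
tool_pos: [0.5824, -0.324, 0.0899]
tool_rot: [0.001, 1.0, 0.022, 0.001]
contact_force: [0.8, -0.1, 0.9]
gripper_width: 0.719
grasp_force: 0.0
```

```bash
python3 -m pendant '[[0.72,[-0.01,-0.015,0.15],0],[0.72,[-0.01,-0.015,0.3],0],[0.72,[-0.01,-0.015,0.36],0],[0.72,[-0.01,-0.015,0.36],0],[0.72,[-0.01,-0.015,0.36],0]]'; python3 -m pendant '[[0,[0,0,0],0],[0,[0,0,0],0],[0,[0,0,0],0],[0,[0,0,0],0],[0,[0,0,0],0],[0,[0,0,0],0]]'
```

```text
time: 2.95
tool_pos: [0.58, -0.3208, 0.0436]
tool_rot: [-0.0, 1.0, 0.022, -0.0]
contact_force: [0.2, 0.1, -0.2]
gripper_width: 0.721
grasp_force: 0.0
time: 3.55
tool_pos: [0.581, -0.3215, 0.0456]
tool_rot: [0.001, 1.0, 0.022, 0.001]
contact_force: [-0.3, -1.4, 6.9]
gripper_width: 0.44
grasp_force: 60.8
```

```bash
python3 -m pendant '[[0,[0,0,-0.15],0],[0,[0,0,-0.4],0],[0,[0,0,-0.8],0],[0,[0,0,-0.9],0],[0,[0,0,-0.9],0],[0,[0,0,-0.9],0]]'
python3 - <<'E'
from h import *
s,f=snap('wrist','w2'); print(s['tool_pos'],s['tool_rot'],s['gripper_width'])
cv2.imwrite('pics/w2b.png',cv2.resize(f['img'][230:384,140:400,::-1],(800,474),interpolation=cv2.INTER_CUBIC))
E
```

```text
time: 4.15
tool_pos: [0.5795, -0.3205, 0.151]
tool_rot: [-0.001, 1.0, 0.022, -0.001]
contact_force: [0.1, 0.5, -1.0]
gripper_width: 0.441
grasp_force: 60.3
[ 0.57947478 -0.32048194  0.15101576] [-5.18583938e-04  9.99749194e-01  2.23775713e-02 -7.23523741e-04] 0.4406499347283172
```

View pics/w2b.png

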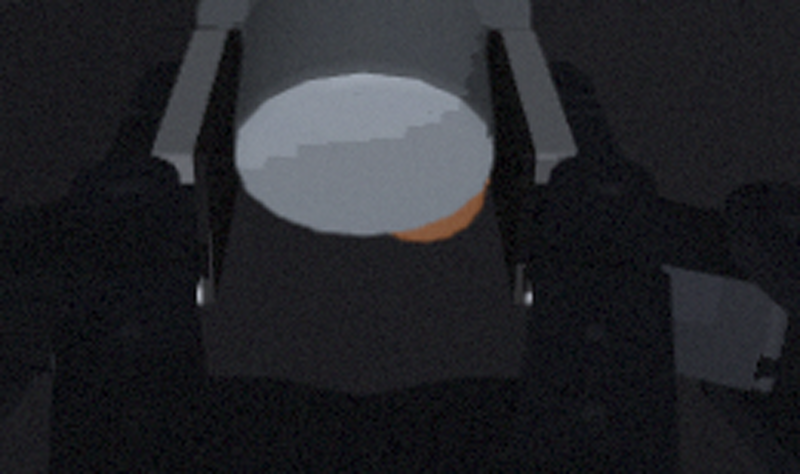

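The cap is held; its top face is an ellipse in the crop spanning left 235, right 493, top 72, bottom 236. I fit its tilt and place in the gripper.

```bash
cat > fit.py <<'E'
from h import *
from scipy.optimize import least_squares
sf=load('w2'); s,f=sf
Rt=q2R(s['tool_rot']); t=np.array(s['tool_pos'])
k=260/800
obs=dict(l=235*k+140,r=493*k+140,t=72*k+230,b=236*k+230)
th=np.linspace(0,2*np.pi,90)
def cap(p,h=.03,r=.02):  # tool-frame crown-top centre x,y,z, tilt about tool y
    c=np.array(p[:3]); a=p[3]
    ax=np.array([-np.sin(a),0,-np.cos(a)]); ex=np.array([np.cos(a),0,-np.sin(a)]); ey=np.array([0,1,0])
    return c,ax,c+r*(np.cos(th)[:,None]*ex+np.sin(th)[:,None]*ey)
def res(p):
    q=proj(sf,cap(p)[2]@Rt.T+t)
    return [q[:,0].min()-obs['l'],q[:,0].max()-obs['r'],q[:,1].min()-obs['t'],q[:,1].max()-obs['b']]
r=least_squares(res,[0,0,-.02,.35],x_scale=[.01,.01,.01,.1])
c,ax,_=cap(r.x); np.set_printoptions(precision=4,suppress=True)
print('top',c,'tilt deg',np.degrees(r.x[3]),'rimcentre(tool)',c-.03*ax,r.cost)
E
python3 fit.py
```

```text
top [-0.0105 -0.0009 -0.0068] tilt deg 18.73381694622313 rimcentre(tool) [-0.0008 -0.0009  0.0216] 4.4024749398574227e-26
```

```bash
cat >> fit.py <<'E'
for z in(-.0164,-.0068):
    for x in (-.0045,-.0105):
        q=proj(sf,cap([x,-.0005,z,.34])[2]@Rt.T+t); print(z,x,[(v-o)/k for v,o in zip((q[:,0].min(),q[:,0].max(),q[:,1].min(),q[:,1].max()),(140,140,230,230))])
e,_=campose(s,f); print('cam in tool',(e-t)@Rt, np.array(f['tool_from_camera'])[:3,:3])
s2,f2=snap('top','t2'); s3,f3=snap('scene','s2')
for sf2,n in(((s2,f2),'top'),((s3,f3),'scene')):
    for m,p in(('fit',c),('prior',np.array([-.0045,0,-.0164]))): print(n,m,proj(sf2,(Rt@p+np.array(s2['tool_pos'])))[0])
u=[proj(x,Rt@c+np.array(s2['tool_pos']))[0].astype(int) for x in((s2,f2),(s3,f3))]
I=[cv2.resize(F['img'][v-25:v+25,w-25:w+25,::-1],(400,400),interpolation=cv2.INTER_CUBIC) for F,(w,v) in zip((f2,f3),u)]
I=[np.clip(i*1.7,0,255).astype(np.uint8) for i in I]
print(u); cv2.imwrite('pics/ts2.png',np.hstack(I))
E
python3 fit.py
```

```text
top [-0.0105 -0.0009 -0.0068] tilt deg 18.73381694622313 rimcentre(tool) [-0.0008 -0.0009  0.0216] 4.4024749398574227e-26
-0.0164 -0.0045 [np.float64(227.94778379164865), np.float64(505.5749304176043), np.float64(68.39090269342827), np.float64(241.67212064218083)]
-0.0164 -0.0105 [np.float64(229.84390960735516), np.float64(503.6310816816633), np.float64(108.32888241385368), np.float64(272.91618543651356)]
-0.0068 -0.0045 [np.float64(235.8607810390196), np.float64(497.2775784420516), np.float64(35.82035980193163), np.float64(204.8717617250038)]
-0.0068 -0.0105 [np.float64(237.52414282712266), np.float64(495.5754199508337), np.float64(73.73082602478033), np.float64(234.97960972481275)]
cam in tool [ 0.0783 -0.0009 -0.1424] [[-0.0007 -0.9525 -0.3045]
 [ 1.     -0.0005 -0.0007]
 [ 0.0005 -0.3045  0.9525]]
top fit [369.4214 182.4377]
top prior [370.8426 179.5968]
scene fit [143.1685 160.856 ]
scene prior [141.7031 159.8444]
[array([369, 182]), array([143, 160])]
```

View pics/ts2.png

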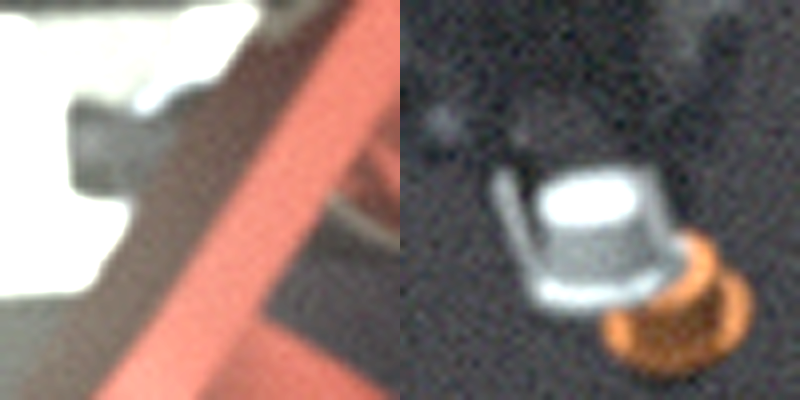

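In the scene view (right half) the crown top is at about (141.1,159.6), which matches the pre-grasp estimate, so the rim sits near the fingertips with a tilt of about 20°. Next I move to a view pose in front of the pocket.

```bash
python3 -m pendant '[[0,[0,-0.2,-0.05],0],[0,[-0.03,-0.45,-0.15],0],[0,[-0.06,-0.7,-0.2],0],[0,[-0.06,-0.88,-0.2],0]]' >/dev/null && 
python3 -m pendant '[[0,[0,-0.3,0],0],[0,[-0.03,-0.6,0],0],[0,[-0.06,-0.88,0],0]]' >/dev/null && 
python3 -m pendant '[[0,[0,-0.3,0],0],[0,[-0.03,-0.6,0],0],[0,[-0.06,-0.88,0],-0.033],[0,[-0.06,-0.88,0],-0.066],[0,[-0.06,-0.88,0],-0.066],[0,[-0.06,-0.88,0],-0.066],[0,[-0.06,-0.88,0],-0.066]]'
python3 - <<'E'
from h import *
s,f=snap('wrist','w3'); print(s['tool_pos'],s['tool_rot'],s['gripper_width'])
th=np.linspace(0,2*np.pi,60)
for c in((.6303,.0166),(.6302,.0193)): print(proj((s,f),[[*c,.079]])*1.5625)
cv2.imwrite('pics/w3b.png',cv2.resize(f['img'][:,:,::-1],(800,600),interpolation=cv2.INTER_CUBIC))
E
```

```text
time: 5.7
tool_pos: [0.5442, -0.006, 0.1754]
tool_rot: [-0.0, 0.992, 0.124, -0.001]
contact_force: [0.2, -0.6, -0.2]
gripper_width: 0.441
grasp_force: 60.5
[ 0.54419306 -0.00601415  0.17542216] [-1.31895744e-04  9.92219603e-01  1.24498681e-01 -5.66964195e-04] 0.44126110562555876
[[403.83467059 111.66917696]]
[[397.83762339 110.32141692]]
```

View pics/w3b.png

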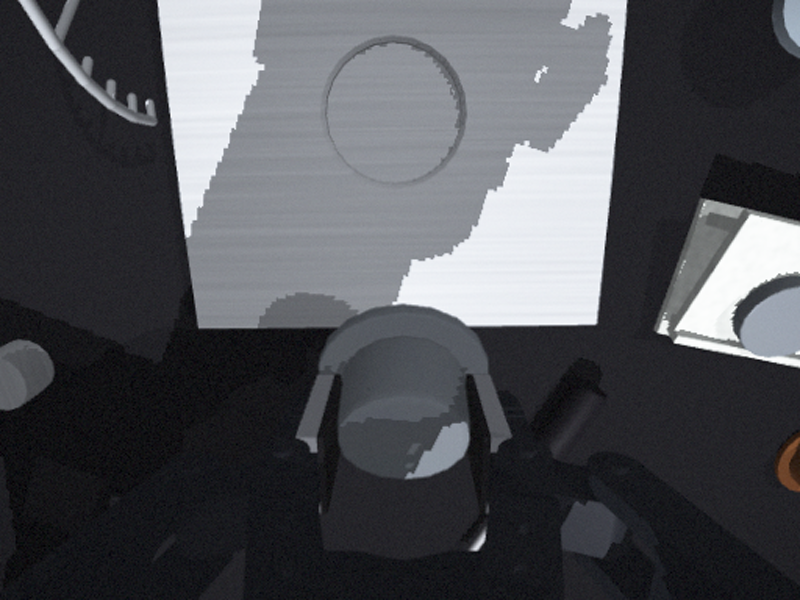

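The pocket circle spans u 322–467 and v 36–187. The flap front corners are at (198,328) and (597,325), and the cap rim's far edge is at (404,304), with width 320–488.

Run:
```python
from h import *
from scipy.optimize import least_squares
np.set_printoptions(precision=4,suppress=True)
sf=load('w3'); s,f=sf; Rt=q2R(s['tool_rot']); t=np.array(s['tool_pos'])
th=np.linspace(0,2*np.pi,120); k=1.5625
def ext(P):
    q=(proj(sf,P)+.5)*k-.5; return np.array([q[:,0].min(),q[:,0].max(),q[:,1].min(),q[:,1].max()])
circ=lambda p:np.c_[p[0]+.0305*np.cos(th),p[1]+.0305*np.sin(th),0*th+.079]
r=least_squares(lambda p:ext(circ(p))-[322,467,36,187],[.63,.018],x_scale=.01)
pc=r.x; print('pocket',pc,r.fun)
a,b=[atz(sf,((u+.5)/k-.5,(v+.5)/k-.5),.079) for u,v in((198,328),(597,325))]
d=b-a; print('front edge',a,b,np.linalg.norm(d),'yaw',90+np.degrees(np.arctan2(d[1],d[0])),'mid',(a+b)/2, 'tool yaw',np.degrees(np.arctan2(Rt[1,0],Rt[0,0])))
print('pocket in tool',Rt.T@(np.array([*pc,.073])-t))
# rim: lower edge circle (top of rim) prediction with prior
A=np.radians(20)
for A in np.radians([17,20]):
  ax=np.array([-np.sin(A),0,-np.cos(A)]); ex=np.array([np.cos(A),0,-np.sin(A)]); ey=np.array([0,1,0])
  for rc in([.0058,0,.0116],[.0038,0,.0116],[.0058,0,.0146]):
    P=np.vstack([np.array(rc)+h*ax+.028*(np.cos(th)[:,None]*ex+np.sin(th)[:,None]*ey) for h in(0,.005)])
    Q=np.array(rc)+.03*ax+.0188*(np.cos(th)[:,None]*ex+np.sin(th)[:,None]*ey)
    print(rc,np.degrees(A),'rim',ext(P@Rt.T+t)[:3],'top',ext(Q@Rt.T+t))
```

```text
pocket [0.6287 0.0206] [ 3.4093 -3.3944  2.9544 -3.5765]
front edge [0.506  0.0919 0.079 ] [ 0.557  -0.1018  0.079 ] 0.20033276569544425 yaw 14.749885180961428 mid [ 0.5315 -0.0049  0.079 ] tool yaw 14.303627377727974
pocket in tool [ 0.0885 -0.0048  0.1023]
[0.0058, 0, 0.0116] 17.0 rim [318.9372 493.6908 297.6538] top [339.9749 473.4119 391.9345 480.2733]
[0.0038, 0, 0.0116] 17.0 rim [319.2721 493.3415 304.0331] top [340.275  473.0905 398.7616 485.7075]
[0.0058, 0, 0.0146] 17.0 rim [320.3773 492.1605 294.6845] top [341.1937 472.077  386.5942 474.1559]
[0.0058, 0, 0.0116] 20.0 rim [318.964  493.6633 300.5675] top [340.3717 472.9828 398.8962 480.5143]
[0.0038, 0, 0.0116] 20.0 rim [319.2989 493.3139 306.9847] top [340.6689 472.6645 405.6778 485.8877]
[0.0058, 0, 0.0146] 20.0 rim [320.403  492.1341 297.5216] top [341.5749 471.6649 393.4205 474.4591]
```

```bash
python3 -m pendant '[[0,[0.25,-0.01,0],0],[0,[0.5,-0.035,0],0],[0,[0.68,-0.035,0.1],0],[0,[0.68,-0.035,0.3],0],[0,[0.68,-0.035,0.5],0],[0,[0.68,-0.035,0.5],0],[0,[0.68,-0.035,0.5],0],[0,[0.68,-0.035,0.5],0],[0,[0.68,-0.035,0.5],0]]'
python3 - <<'E'
from h import *
s,f=snap('wrist','w4'); Rt=q2R(s['tool_rot'])
p=Rt.T@(np.array([.6287,.0206,.073])-s['tool_pos']); print(s['tool_pos'],'pocket in tool',p, 'go', p-[.0065,-.0006,.022])
cv2.imwrite('pics/w4b.png',cv2.resize(f['img'][80:384,70:450,::-1],(750,600),interpolation=cv2.INTER_CUBIC))
E
```

```text
time: 6.65
tool_pos: [0.6235, 0.0187, 0.1182]
tool_rot: [0.0, 0.992, 0.125, 0.002]
contact_force: [-0.2, -0.7, 0.1]
gripper_width: 0.441
grasp_force: 60.5
[0.62352608 0.01868212 0.11821181] pocket in tool [ 0.00534761 -0.0006176   0.04522805] go [-1.15239130e-03 -1.76044384e-05  2.32280542e-02]
```

View pics/w4b.png

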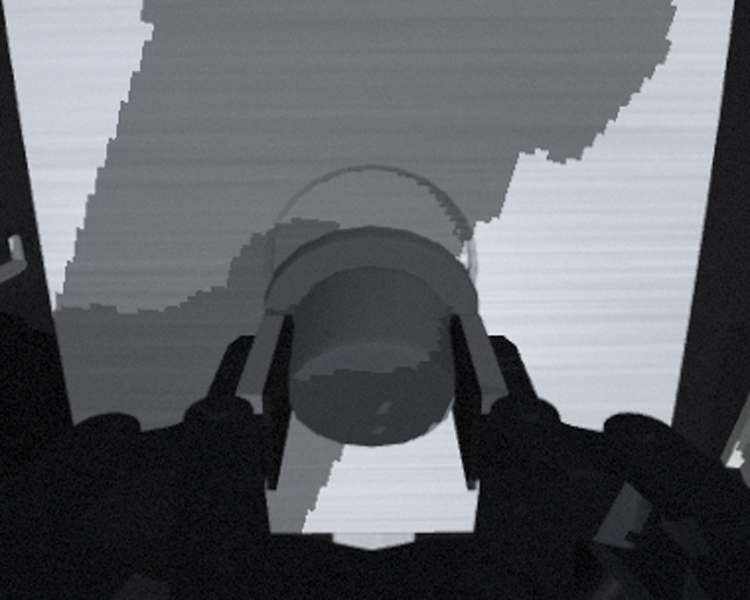

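The cap is centred laterally on the pocket (372 vs 373 px). Lower it to touch.

```bash
python3 -m pendant '[[0,[-0.005,0,0.1],0],[0,[-0.005,0,0.16],0],[0,[-0.005,0,0.16],0],[0,[-0.005,0,0.16],0],[0,[-0.005,0,0.16],0]]'
```

```text
time: 7.2
tool_pos: [0.6215, 0.0189, 0.0967]
tool_rot: [-0.0, 0.992, 0.126, -0.0]
contact_force: [0.2, 1.0, -0.5]
gripper_width: 0.442
grasp_force: 60.6
```

```bash
python3 -m pendant '[[0,[0,0,0.01],0],[0,[0,0,0.01],0],[0,[0,0,0.01],0]]'; python3 -m pendant '[[0,[0,0,0.01],0],[0,[0,0,0.01],0],[0,[0,0,0.01],0]]';python3 -m pendant '[[0,[0,0,0.01],0],[0,[0,0,0.01],0],[0,[0,0,0.01],0]]'
```

```text
time: 7.5
tool_pos: [0.6217, 0.0188, 0.0957]
tool_rot: [-0.0, 0.992, 0.126, -0.0]
contact_force: [0.5, -0.0, -0.7]
gripper_width: 0.442
grasp_force: 60.6
time: 7.8
tool_pos: [0.6221, 0.0189, 0.095]
tool_rot: [0.0, 0.992, 0.126, 0.0]
contact_force: [0.8, 0.2, 1.9]
gripper_width: 0.441
grasp_force: 60.7
time: 8.1
tool_pos: [0.6225, 0.019, 0.0946]
tool_rot: [0.0, 0.992, 0.126, 0.001]
contact_force: [0.2, 0.6, 5.0]
gripper_width: 0.438
grasp_force: 61.0
```

Contact came at TCP z 0.095 as predicted. Release.

```bash
python3 -m pendant '[[0.6,[0,0,0],0],[0.72,[0,0,0],0],[0.72,[0,0,0],0],[0.72,[0,0,0],0],[0.72,[0,0,-0.1],0],[0.72,[0,0,-0.3],0],[0.72,[-0.2,0,-0.5],0],[0.72,[-0.4,0,-0.5],0],[0.72,[-0.5,0,-0.5],0],[0.72,[-0.5,0,-0.5],0]]'
python3 - <<'E'
from h import *
s,f=snap('wrist','w5'); print(s['tool_pos'])
cv2.imwrite('pics/w5b.png',cv2.resize(f['img'][40:300,90:420,::-1],(762,600),interpolation=cv2.INTER_CUBIC))
E
```

```text
time: 9.1
tool_pos: [0.5627, 0.0037, 0.1534]
tool_rot: [-0.0, 0.992, 0.125, -0.0]
contact_force: [-0.4, -0.0, -0.3]
gripper_width: 0.718
grasp_force: 0.0
[0.56267199 0.00369768 0.15338036]
```

View pics/w5b.png

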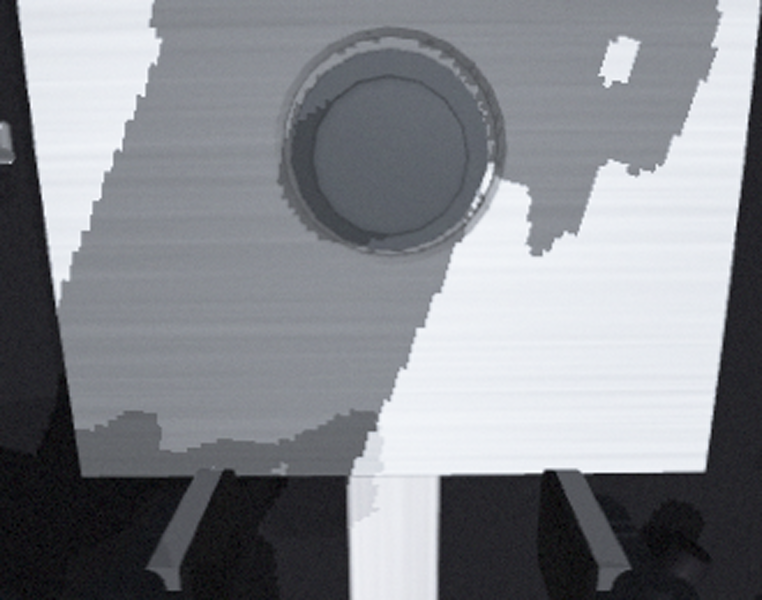

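The cap lies flat in the pocket: crown circle at (391,155) with radius ~76, pocket at (390,142). I check this against a seated-cap projection.

Run:
```python
from h import *
np.set_printoptions(precision=1,suppress=True)
sf=load('w5'); k=762/330
th=np.linspace(0,2*np.pi,120); X=np.array([.967,.2546])
def ext(c,r,z):
    q=proj(sf,np.c_[c[0]+r*np.cos(th),c[1]+r*np.sin(th),0*th+z]); q=(q-[90,40]+.5)*k-.5
    return np.r_[q.min(0),q.max(0)]
p=np.array([.6287,.0206]); print('pocket',ext(p,.0305,.079))
for d in(0,-.0025): print(d,'rimtop',ext(p+d*X,.028,.078),'crown',ext(p+d*X,.0187,.103))
```

```text
pocket [282.4  32.3 501.9 257.2]
0 rimtop [291.8  42.4 492.4 248. ] crown [316.9  74.3 468.1 228.9]
-0.0025 rimtop [292.2  52.2 492.2 256.5] crown [317.3  85.1 467.8 238.7]
```

The cap is seated. Now go to the tab.

```bash
python3 -m pendant '[[0.75,[-0.3,0,0],0],[0.75,[-0.54,0,0],-0.002],[0.75,[-0.54,0,0],-0.002],[0.75,[-0.54,0,0.3],-0.002],[0.75,[-0.54,0,0.6],-0.002],[0.75,[-0.54,0,0.83],-0.002],[0.75,[-0.54,0,0.83],-0.002],[0.75,[-0.54,0,0.83],-0.002],[0.75,[-0.54,0,0.83],-0.002]]'
python3 -m pendant '[[0,[0,0,0],0],[0,[0,0,0],0],[0,[0,0,0],0],[0,[0,0,0],0],[0,[0,0,0],0],[0,[0,0,0],0],[0,[0,0,0],0],[0,[0,0,0],0]]'
```

```text
time: 10.05
tool_pos: [0.503, -0.0125, 0.0558]
tool_rot: [0.0, 0.992, 0.129, 0.002]
contact_force: [-0.2, -0.6, 0.4]
gripper_width: 0.751
grasp_force: 0.0
time: 10.85
tool_pos: [0.5023, -0.0134, 0.0555]
tool_rot: [0.001, 0.992, 0.129, 0.001]
contact_force: [-0.5, -3.9, 5.8]
gripper_width: 0.338
grasp_force: 59.8
```

```bash
python3 -m pendant '[[0,[0.002,0,-0.084],0],[0,[0.007,0,-0.168],0],[0,[0.016,0,-0.251],0],[0,[0.029,0,-0.334],0],[0,[0.029,0,-0.334],0]]'
```

```text
time: 11.35
tool_pos: [0.5058, -0.0125, 0.095]
tool_rot: [0.002, 0.992, 0.129, 0.002]
contact_force: [5.8, -4.8, -6.3]
gripper_width: 0.344
grasp_force: 59.7
```

```bash
python3 -m pendant '[[0,[0.017,0,-0.083],0],[0,[0.037,0,-0.164],0],[0,[0.06,0,-0.245],0],[0,[0.087,0,-0.324],0],[0,[0.087,0,-0.324],0]]' &&
python3 -m pendant '[[0,[0.03,0,-0.079],0],[0,[0.064,0,-0.155],0],[0,[0.102,0,-0.23],0],[0,[0.142,0,-0.304],0],[0,[0.142,0,-0.304],0]]'
```

```text
time: 11.85
tool_pos: [0.5157, -0.0098, 0.1334]
tool_rot: [0.001, 0.992, 0.129, 0.002]
contact_force: [5.9, -7.0, -5.8]
gripper_width: 0.336
grasp_force: 60.0
time: 12.35
tool_pos: [0.5318, -0.0055, 0.1692]
tool_rot: [0.001, 0.992, 0.129, 0.001]
contact_force: [5.8, -5.7, -4.9]
gripper_width: 0.339
grasp_force: 60.5
```

```bash
python3 -m pendant '[[0,[0.044,0,-0.072],0],[0,[0.091,0,-0.142],0],[0,[0.141,0,-0.21],0],[0,[0.193,0,-0.275],0],[0,[0.193,0,-0.275],0],[0,[0.193,0,-0.275],0]]'
python3 - <<'E'
from h import *
s,f=snap('scene','s9'); g=snap('wrist','w9')[1]
p=np.array(s['tool_pos']); d=(p[:2]-[.6287,.0206])@[.967,.2546]
print(p, 'theta', np.degrees(np.arctan2(p[2]-.0555,.1-d)), np.hypot(p[2]-.0555,.1-d))
a=cv2.resize(f['img'][130:280,200:400,::-1],(800,600),interpolation=cv2.INTER_CUBIC)
cv2.imwrite('pics/s9b.png',a)
E
```

```text
time: 12.95
tool_pos: [0.5531, 0.0001, 0.2005]
tool_rot: [0.001, 0.992, 0.129, -0.001]
contact_force: [3.4, -6.5, -5.3]
gripper_width: 0.337
grasp_force: 60.7
[5.53051124e-01 1.39272107e-04 2.00481053e-01] theta 39.10587683063149 0.22985305027709718
```

View pics/s9b.png

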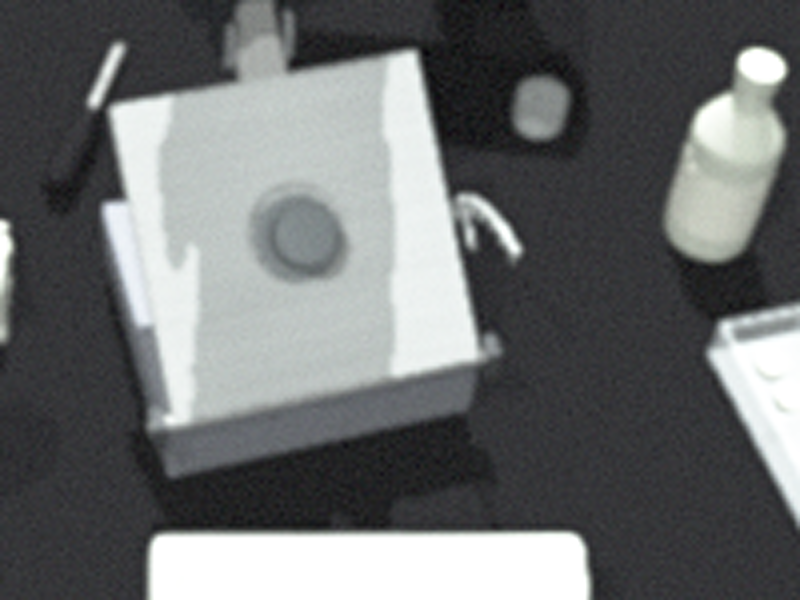

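The flap is up with the cap in its pocket at (305,235). Free-edge corners are at (110,103) and (418,50). I check the angle from these.

Run:
```python
from h import *
np.set_printoptions(precision=1,suppress=True)
sf=load('s9'); X=np.array([.967,.2546,0]);Y=np.array([-.2546,.967,0]);Z=np.array([0,0,1.])
h=np.array([.6287,.0206,.072])+.1*X
for a in np.radians([0,35,37,39,41,43]):
    x=-np.cos(a)*X+np.sin(a)*Z; n=np.sin(a)*X+np.cos(a)*Z
    P=[h+.2*x+.007*n-.1*Y,h+.2*x+.007*n+.1*Y,h+.007*n-.1*Y,h+.007*n+.1*Y]
    print(np.degrees(a),((proj(sf,P)-[200,130]+.5)*4-.5).ravel())
s=manip.state();print(s['time'],s['grasp_force'],s['joint_vel'])
```

```text
0.0 [107.1 191.8 377.8 140.3 173.6 420.4 477.4 354. ]
35.0 [109.9 113.7 410.1  59.3 175.2 426.8 479.4 360. ]
37.0 [110.8 111.9 413.1  57.3 175.3 427.2 479.5 360.4]
39.0 [111.8 110.6 416.1  55.6 175.4 427.6 479.5 360.8]
41.0 [112.9 109.5 419.3  54.3 175.5 427.9 479.6 361.1]
43.0 [114.1 108.9 422.7  53.3 175.5 428.3 479.7 361.5]
13.05 60.75717508792877 [-0. -0.  0.  0. -0. -0.]
```

The image and the kinematics both give about 40°. Settle and hand in.

```bash
python3 -m pendant '[[0,[0.015,0,-0.02],0],[0,[0.015,0,-0.02],0],[0,[0.015,0,-0.02],0],[0,[0.015,0,-0.02],0],[0,[0.015,0,-0.02],0],[0,[0.015,0,-0.02],0],[0,[0.015,0,-0.02],0],[0,[0.015,0,-0.02],0]]' && python3 -c "
from plant import manip; print(manip.job_done())"
```

```text
time: 13.85
tool_pos: [0.5544, 0.0005, 0.2022]
tool_rot: [0.001, 0.992, 0.129, -0.001]
contact_force: [4.4, -7.5, -6.7]
gripper_width: 0.334
grasp_force: 60.7
the job is handed in; nothing more can be done
None
```

I handed the job in with the cap seated rim-down in the pocket and the gripper holding the flap at about 40° by its tab; the hand-in call gave no verdict, so success isn't confirmed.

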